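# Post the worn brake pad into the scrap box

### The arm

A 7-joint arm with a two-finger parallel gripper is mounted at the origin on the work surface. World frame = base frame: x ahead of the robot, y to its left, z up, the work surface at z = 0. Lengths are in m, angles in rad, forces in N, time in s.
With the tool pointing down it reaches from about 0.4 to 0.875 m from the base axis. Payload 4.4 kg.
Tool frame: the origin (TCP) lies midway between the tips of the shut fingers; the grasp point (between the pads) lies 19 mm behind it (robot.grasp_offset is the distance from the TCP to the grasp point, in m); x points along the fingers, y is the direction in which the jaws open and shut, and the axes are right-handed (so a half turn about x gives the same grasp; the last joint's range is limited). The gripper opens to 85 mm and grips with 20 to 120 N. Pads are 22 mm wide; open, the fingers measure 114 mm over their backs; the gripper's body (76 mm by 85 mm) begins 54 mm behind the grasp point. The pads swing forward as they close: fully open they stand 13 mm farther back than shut.
Start: joints at [1.167, 0.628, 0.038, 1.517, -0.027, 0.996, -0.02], TCP at [0.215, -0.613, 0.231] pointing down, gripper open.
Joint ranges: [-3.06, 3.06], [-0.37, 2.12], [-1.25, 1.32], [0.18, 2.47], [-1.1, 4.24], [0.23, 1.98], [-2.94, 2.94]. Speed limits (rad/s): [2.57, 2.57, 3.14, 3.14, 3.14, 3.14, 3.14].

### API

Orientations are given as a rotation vector (axis times angle).
In Python, from plant import robot gives the robot as it stands.
- The arm moves only by the tool play_rows, never from a script. Its arguments are lists of equal length, an entry for each row: "xyz": the shift along the tool's x, y, z in m, a list of three; "spin": the turn about the tool's x in degrees; "fingers": the opening, from -1 (shut) to 1 (fully open). A call has 1 to 10 rows; each row shifts and turns the pose as measured when the row begins, along the tool's axes as they then stand; what a row does not reach is not made up. A row lasts 1/8 s, in which the tool goes at most 62.5 mm and 10.7 degrees, less where a joint would pass 70% of its speed; a pose out of reach is approached as far as the arm can. A call with a gripper value outside its range is refused whole. The fingers move at their own pace and stop on an object; "force" is the grip in N (left out, the last holds). Time passes only in rows, so rows that do not move let the fingers close. It gives the time, the measured TCP pose, the force and the opening at its end, in the units of the state.
- robot.state(): the state, without advancing time (a new reading comes with each control period).
- robot.snapshot(name): name is "side" or "top"; returns the picture (480x640x3 uint8, blue, green, red); there is no depth.
- robot.calibration(name): a dict with "mtx" (3x3 intrinsics, pixels), "k1" (the pictures are not rectified: a ray, as slopes to the right and down, at radius r is drawn at 1 + k1 r^2 times it, then the intrinsics apply), "rvec" (rotation vector, rad) and "tvec" (3), from world to camera coordinates, as OpenCV has them. Camera axes: x right, y down, z forward; pixel columns grow to the right and rows downward; lengths in m; the calibration is good to about 2 mm. A picture is of the moment at which its call begins. calibration takes no time and is no camera call.
- robot.finish_job(): hands the job in, once; it reports no verdict.
The state is a dict: "t": time; "q": joint angles; "joint_vel": joint speeds; "joint_torque": joint torques, N m; "tcp_pos": TCP position; "orientation": TCP orientation; "force": force on the tool from outside, world axes, zero at the start; "moment": the same for the moment, N m; "width": finger opening in m.
Only numpy, scipy, OpenCV 4.12 (cv2) and the standard library are available. Lean on these libraries where they do the work, as an engineer would, in place of code of your own. Each camera call takes 0.05 s, during which the arm holds its last target. There are 200 camera calls.

### The job

Take the worn, rusty brake pad out of the rack and post it through the slot of the red scrap box, pushing it past the stiff flap under the slot until it drops to the bottom of the box. Feel for the slot and push gently, never forcing the pad or leaning on the box, and leave the two new pads standing in the rack.

Things in the scene. Friction and masses are not known exactly. Their poses are not given: they have to be found in the camera images.
- worn_center (a point): Centre (half-way up) of the worn brake pad: a flat rust-brown plate, 10 mm thick (its x), 100 mm long (its y), 60 mm tall (its z, up), 0.25 to 0.4 kg, standing on its long edge in one of the rack's three places; its centre is 30 mm above its lower edge. Grasp it across its 10 mm thickness near the upper edge.
- new_a_center (a point): Centre of a new brake pad (blue back, dark lining): 18 mm thick (x), 100 mm long (y), 60 mm tall; stands in the rack and must stay there.
- new_b_center (a point): Centre of the other new brake pad, same size and look as the first; must stay in the rack.
- rack: Black fixed rack, 200 mm (its x) by 130 mm (its y); origin at the centre of its underside. Three places in a row along its x, 70 mm apart. A pad stands in each on the 8 mm base, between ribs whose tops are 22 mm above the bench; the pads' yaw is the rack's to within a degree.
- box: Fixed red scrap box, 200 mm (its x) by 180 mm (its y), walls 5 mm; origin at the centre of its underside on the bench, inner floor 5 mm up. On top an aluminium slot plate, 100 x 150 x 8 mm (x, y, z), top 140 mm above the origin, screw heads 4 mm proud at its corners. It is sprung: yields from 2 N at 5 N/mm, bottoms after 4 mm. Over 30 N of pad or gripper on box, plate or flap is forcing.
- mouth (a point): Nominal slot centre on the plate's top, axes as the box. The slot is 12.6 mm wide (x), 104 mm long (y), right in y and yaw, but the plate is clamped in elongated holes, so the true slot lies up to 12 mm either side of this point in x: not measured, feel for it. The plate does not shift sideways under a gentle push. The pad goes in upright, long edge down, length along y, either face forward.
- flap (a joint): Stiff black flap 9 mm below the plate's top, closing the slot: 0 closed, grows (rad) as it swings down; it stays where left. About 13 N starts it, so it bears the pad's weight; the push eases as it opens, and the pad drops through once its lower edge is 30 to 40 mm below the plate's top. Gripping fingers may meet the plate first: then let go and push with closed fingertips on the pad's upper edge.
Not all that is in view belongs to the job. There is more than one size of the part that bears worn_center; the job needs the smallest.

How it is judged:
By the outcome, as a careful person would: the job done as asked, in the order asked, and still so for the second after the job is handed in, with the robot touching nothing.
It also fails if it takes over 72 s, if anything falls off the work surface, if the arm or the gripper's body presses on something with over 40 N, if the wrist force passes 120 N, or if a joint passes its speed limit or range.

## Working session

There is one attempt and no reset: what is moved stays moved. The work goes in short steps, Python scripts to look and compute and a tool call to move; the robot and the scene stay as the last step left them, time stands still between calls to the robot, and variables do not carry over. Pictures are saved under pics/ and viewed, about 8 in all and at most 12, crops included, and the job is handed in when it is done.

Besides the shell and the picture viewer there is one more tool, called after "Emit:" by a JSON object that holds its "api" and its "payload", one argument or row to a line. play_rows: Moves the arm, as the interface text tells. Its arguments: {"type":"object","properties":{"xyz":{"type":"array"},"spin":{"type":"array"},"fingers":{"type":"array"},"force":{"type":"number"}},"required":["xyz","spin","fingers"]}

```bash
ls; mkdir -p pics; python3 - <<'E'
from plant import robot
import cv2
for n in("top","side"):
    cv2.imwrite(f"pics/{n}0.png",robot.snapshot(n)); print(robot.calibration(n))
print(robot.state(), robot.grasp_offset)
E
```

```text
pics
{'mtx': array([[599.14373658,   0.        , 323.44075694],
       [  0.        , 599.14373658, 239.43090165],
       [  0.        ,   0.        ,   1.        ]]), 'k1': -0.10396540308733934, 'rvec': array([ 2.12743268, -2.13214986,  0.13716268]), 'tvec': array([0.01678593, 0.5937501 , 0.96993648])}
{'mtx': array([[525.72562968,   0.        , 323.87254547],
       [  0.        , 525.72562968, 233.03335378],
       [  0.        ,   0.        ,   1.        ]]), 'k1': -0.15230184146153605, 'rvec': array([ 0.83762296, -2.529646  ,  1.15511826]), 'tvec': array([0.49801456, 0.33565895, 0.6755863 ])}
{'t': 0.1, 'q': array([ 1.16720838,  0.62925697,  0.03840647,  1.51826491, -0.02701097,
        0.99629281, -0.01997723]), 'joint_vel': array([ 3.59780118e-04, -1.97428503e-03,  1.02698697e-03, -2.26674546e-03,
       -6.86804267e-04, -1.61562199e-05,  5.17900926e-04]), 'joint_torque': array([ 2.43136747e-03, -5.64532220e+01,  1.23044115e+00, -1.93968952e+01,
        1.13060296e-02,  5.52853962e-03,  1.85685093e-05]), 'tcp_pos': array([ 0.2152791 , -0.61272423,  0.23047916]), 'orientation': array([ 2.03857413,  0.34945404, -2.03913771]), 'force': array([0.02363247, 0.66376537, 0.21694459]), 'moment': array([0.0016403 , 0.06529608, 0.05387204]), 'width': 0.08548139359135218} 0.0187
```

View pics/top0.png

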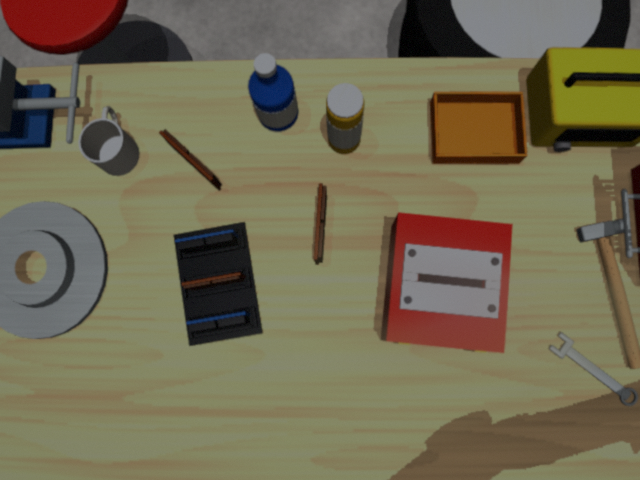

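View pics/side0.png

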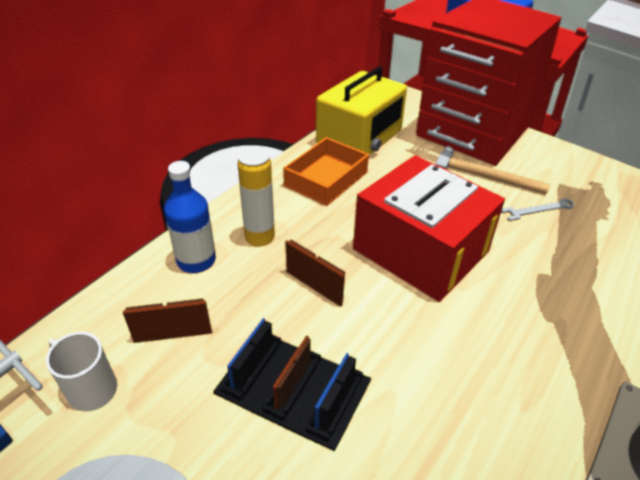

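```bash
cat >h.py <<'E'
import numpy as np, cv2
from plant import robot
def ray(n,uv):
    c=robot.calibration(n);R=cv2.Rodrigues(c["rvec"])[0];k=c["k1"]
    p=cv2.undistortPointsIter(np.array(uv,float).reshape(-1,1,2),c["mtx"],np.array([k,0,0,0.]),None,None,(3,50,1e-10)).reshape(-1,2)
    return -R.T@c["tvec"], np.c_[p,np.ones(len(p))]@R
def onz(n,uv,z):
    o,d=ray(n,uv); return o+d*((z-o[2])/d[:,2])[:,None]
def proj(n,P):
    c=robot.calibration(n)
    return cv2.projectPoints(np.array(P,float).reshape(-1,1,3),c["rvec"],c["tvec"],c["mtx"],np.array([c["k1"],0,0,0.]))[0].reshape(-1,2)
E
python3 - <<'E'
from h import *
a=cv2.imread("pics/top0.png")
r=cv2.resize(a[215:350,165:275],None,fx=4.4,fy=4.4,interpolation=cv2.INTER_CUBIC)
b=cv2.resize(a[205:355,380:520],None,fx=4,fy=4,interpolation=cv2.INTER_CUBIC)
cv2.imwrite("pics/r.png",cv2.convertScaleAbs(r,alpha=1.5)); cv2.imwrite("pics/b.png",b); print(r.shape,b.shape)
print(onz("top",[[320,240],[400,240]],0.0))
E
```

```text
(594, 484, 3) (600, 560, 3)
[[ 0.59991226  0.02273339  0.        ]
 [ 0.59932126 -0.11893284  0.        ]]
```

View pics/r.png

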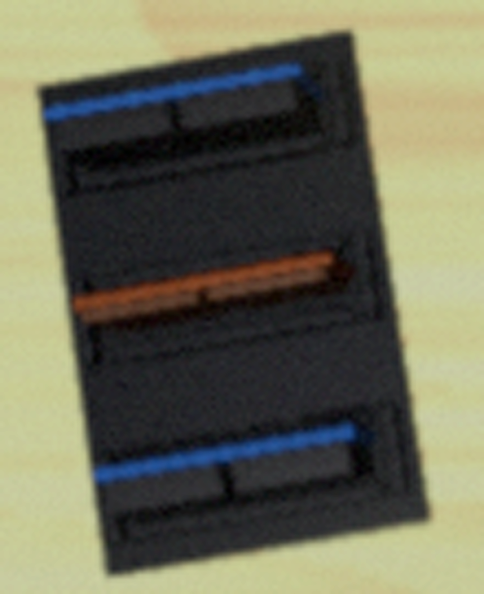

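View pics/b.png

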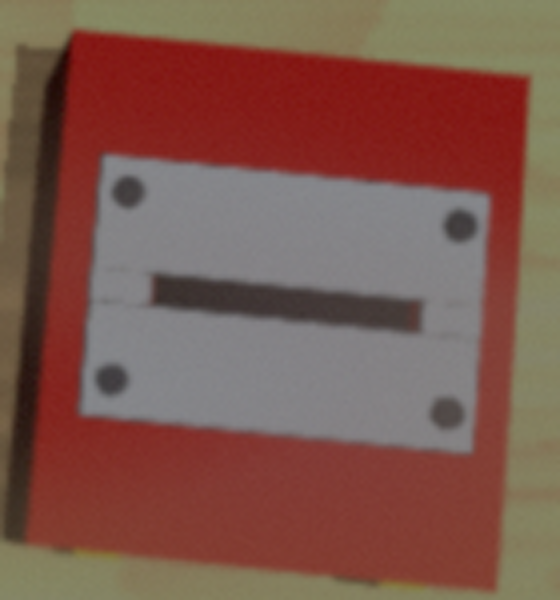

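```bash
python3 - <<'E'
from h import *
def rc(p): return (np.array(p)+.5)/4.4-.5+[165,215]
def bc(p): return (np.array(p)+.5)/4-.5+[380,205]
def rect(n,P):
    P=P[:,:2]; u=(P[1]-P[0]+P[2]-P[3]); 
    print(n,"c",P.mean(0).round(4),"yaw of -y axis",np.degrees(np.arctan2(u[0],-u[1])).round(2),"len",[np.linalg.norm(P[i]-P[(i+1)%4]).round(4) for i in range(4)])
rect("rack",onz("top",rc([[38,88],[352,32],[430,520],[107,573]]),.008))
rect("wornTop",onz("top",rc([[75,298],[333,253],[337,275],[80,322]]),.068))
rect("box",onz("top",bc([[72,30],[529,75],[497,590],[25,541]]),.132))
rect("plate",onz("top",bc([[102,154],[490,193],[473,452],[80,415]]),.14))
rect("slot",onz("top",bc([[152,272],[420,298],[420,332],[152,306]]),.14))
rect("screws",onz("top",bc([[128,192],[460,226],[447,413],[112,380]]),.144))
print(onz("top",rc([[45,113],[300,70],[95,475],[355,430]]),.068))
s=robot.state(); print(cv2.Rodrigues(s["orientation"])[0].round(3))
E
```

```text
rack c [0.5234 0.2034] yaw of -y axis 9.69 len [np.float64(0.13), np.float64(0.198), np.float64(0.1299), np.float64(0.1972)]
wornTop c [0.5234 0.2005] yaw of -y axis 10.09 len [np.float64(0.0994), np.float64(0.0085), np.float64(0.099), np.float64(0.0093)]
box c [ 0.5151 -0.1811] yaw of -y axis -6.1 len [np.float64(0.1794), np.float64(0.1991), np.float64(0.18), np.float64(0.1979)]
plate c [ 0.5155 -0.1814] yaw of -y axis -5.88 len [np.float64(0.1498), np.float64(0.0992), np.float64(0.1494), np.float64(0.1001)]
slot c [ 0.5158 -0.1812] yaw of -y axis -5.86 len [np.float64(0.1027), np.float64(0.013), np.float64(0.1025), np.float64(0.013)]
screws c [ 0.5153 -0.1808] yaw of -y axis -6.06 len [np.float64(0.1273), np.float64(0.0713), np.float64(0.127), np.float64(0.0718)]
[[0.58994121 0.26455821 0.068     ]
 [0.6060786  0.16657558 0.068     ]
 [0.45291791 0.24077604 0.068     ]
 [0.47002725 0.14301303 0.068     ]]
[[-0.001  0.331 -0.943]
 [ 0.002 -0.943 -0.331]
 [-1.    -0.002 -0.   ]]
```

```bash
cat >>h.py <<'E'
def yaw():
    R=cv2.Rodrigues(robot.state()["orientation"])[0]; return np.degrees(np.arctan2(R[1,1],R[0,1]))
def plan(legs):  # legs: (target xyz, yaw deg of tool y, rows)
    s=robot.state();p=s["tcp_pos"].copy();R=cv2.Rodrigues(s["orientation"])[0];X=[];S=[]
    print("t",round(s["t"],2),"p",p.round(4),"yaw",yaw().round(2),"F",s["force"].round(1),"M",s["moment"].round(2),"w",round(s["width"],4))
    for T,Y,n in legs:
        y0=np.degrees(np.arctan2(R[1,1],R[0,1])); sp=-((Y-y0+180)%360-180)/n; d=(np.array(T)-p)/n
        for i in range(n):
            X.append((R.T@d).round(4).tolist());S.append(round(sp,2)); p=p+d
            R=R@cv2.Rodrigues(np.radians([sp,0,0]))[0]
    print("xyz",X);print("spin",S)
E
python3 -c "
from h import *
plan([((.5,-.2,.23),-30,9)])"
```

```text
t 0.1 p [ 0.2153 -0.6127  0.2305] yaw -70.64 F [0.  0.7 0.2] M [0.   0.07 0.05] w 0.0855
xyz [[0.0001, -0.0328, -0.045], [0.0001, -0.0291, -0.0475], [0.0001, -0.0253, -0.0496], [0.0001, -0.0213, -0.0515], [0.0001, -0.0172, -0.053], [0.0001, -0.013, -0.0542], [0.0001, -0.0087, -0.055], [0.0001, -0.0043, -0.0555], [0.0001, 0.0001, -0.0557]]
spin [np.float64(-4.52), np.float64(-4.52), np.float64(-4.52), np.float64(-4.52), np.float64(-4.52), np.float64(-4.52), np.float64(-4.52), np.float64(-4.52), np.float64(-4.52)]
```

Emit:
{"api": "play_rows", "payload": {
  "xyz": [
    [0, -0.033, -0.045],
    [0, -0.029, -0.047],
    [0, -0.025, -0.05],
    [0, -0.021, -0.051],
    [0, -0.017, -0.053],
    [0, -0.013, -0.054],
    [0, -0.009, -0.055],
    [0, -0.004, -0.055],
    [0, 0, -0.056]
  ],
  "spin": [-4.5, -4.5, -4.5, -4.5, -4.5, -4.5, -4.5, -4.5, -4.5],
  "fingers": [1, 1, 1, 1, 1, 1, 1, 1, 1]
}}

```text
t: 1.23
tcp_pos: [0.5005, -0.1912, 0.2268]
orientation: [1.574, 0.925, -1.581]
force: [0.1, -0.3, 0.2]
width: 0.0854
```

```bash
python3 -c "
from h import *
plan([((.5235,.202,.2),9.8,10)])"
```

```text
t 1.23 p [ 0.5005 -0.1912  0.2268] yaw -29.44 F [ 0.1 -0.3  0.2] M [-0.04 -0.09  0.02] w 0.0854
xyz [[0.0027, -0.0173, -0.0354], [0.0027, -0.0149, -0.0365], [0.0027, -0.0123, -0.0374], [0.0027, -0.0097, -0.0382], [0.0027, -0.0071, -0.0387], [0.0027, -0.0044, -0.0391], [0.0027, -0.0017, -0.0393], [0.0027, 0.001, -0.0394], [0.0027, 0.0036, -0.0392], [0.0027, 0.0063, -0.0389]]
spin [np.float64(-3.92), np.float64(-3.92), np.float64(-3.92), np.float64(-3.92), np.float64(-3.92), np.float64(-3.92), np.float64(-3.92), np.float64(-3.92), np.float64(-3.92), np.float64(-3.92)]
```

Emit:
{"api": "play_rows", "payload": {
  "xyz": [
    [0.003, -0.017, -0.035],
    [0.003, -0.015, -0.036],
    [0.003, -0.012, -0.037],
    [0.003, -0.01, -0.038],
    [0.003, -0.007, -0.039],
    [0.003, -0.004, -0.039],
    [0.003, -0.002, -0.039],
    [0.003, 0.001, -0.039],
    [0.003, 0.004, -0.039],
    [0.003, 0.006, -0.039]
  ],
  "spin": [-3.9, -3.9, -3.9, -3.9, -3.9, -3.9, -3.9, -3.9, -3.9, -3.9],
  "fingers": [0, 0, 0, 0, 0, 0, 0, 0, 0, 0]
}}

```text
t: 2.48
tcp_pos: [0.5195, 0.214, 0.194]
orientation: [1.064, 1.301, -1.071]
force: [0.9, 0.4, 0.3]
width: 0.0427
```

```bash
python3 -c "
from h import *
plan([((.5235,.202,.11),9.8,4)])"
```

```text
t 2.48 p [0.5195 0.214  0.194 ] yaw 11.04 F [0.9 0.4 0.3] M [-0.05 -0.05  0.  ] w 0.0427
xyz [[0.021, 0.0006, 0.0032], [0.021, 0.0006, 0.0032], [0.021, 0.0006, 0.0032], [0.021, 0.0006, 0.0032]]
spin [np.float64(0.31), np.float64(0.31), np.float64(0.31), np.float64(0.31)]
```

Emit:
{"api": "play_rows", "payload": {
  "xyz": [
    [0.021, 0.0005, 0.003],
    [0.021, 0.0005, 0.003],
    [0.021, 0.0005, 0.003],
    [0.021, 0.0005, 0.003],
    [0, 0, 0]
  ],
  "spin": [0.3, 0.3, 0.3, 0.3, 0],
  "fingers": [0, 0, 0, 0, 0]
}}

```text
t: 3.1
tcp_pos: [0.5214, 0.2078, 0.1062]
orientation: [1.074, 1.299, -1.081]
force: [0.1, -0.1, 0.8]
width: 0.0428
```

```bash
python3 -c "
from h import *
cv2.imwrite('pics/s1.png',robot.snapshot('side'))
plan([((.5235,.202,.05),9.8,4)])"
```

```text
t 3.15 p [0.5221 0.2084 0.1072] yaw 10.29 F [-0.5  0.7 -0.1] M [0.02 0.   0.01] w 0.0428
xyz [[0.0143, 0.0002, 0.0017], [0.0143, 0.0002, 0.0017], [0.0143, 0.0002, 0.0017], [0.0143, 0.0002, 0.0017]]
spin [np.float64(0.12), np.float64(0.12), np.float64(0.12), np.float64(0.12)]
```

View pics/s1.png

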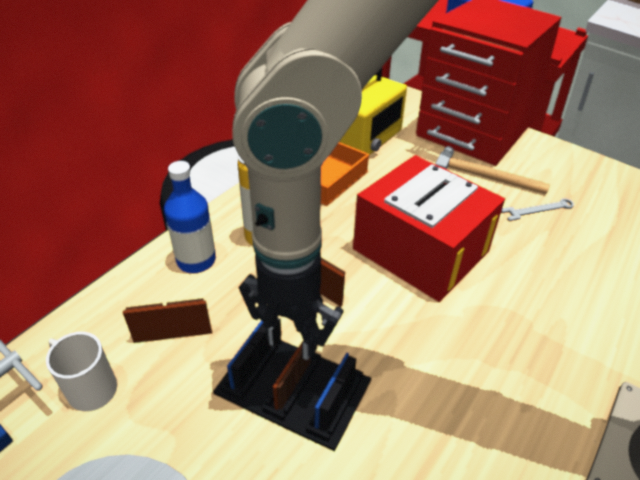

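The side view shows the jaws (272,335)/(307,350) straddling the rust pad at (292,372), with the blue pads clear.

Emit:
{"api": "play_rows", "payload": {
  "xyz": [
    [0.0145, 0, 0.003],
    [0.0145, 0, 0.003],
    [0.0145, 0, 0.002],
    [0.0145, 0, 0.001],
    [0, 0, 0]
  ],
  "spin": [0.3, 0.3, 0.2, 0, 0],
  "fingers": [0, 0, 0, 0, 0]
}}

```text
t: 3.78
tcp_pos: [0.5241, 0.1997, 0.0464]
orientation: [1.088, 1.291, -1.089]
force: [0.1, -0.5, -0.5]
width: 0.0424
```

```bash
python3 -c "
from h import *
plan([((.5235,.202,.05),9.8,2)])"
```

```text
t 3.77 p [0.5241 0.1997 0.0464] yaw 9.43 F [ 0.1 -0.5 -0.5] M [ 0.01 -0.05 -0.03] w 0.0424
xyz [[-0.0018, -0.0001, -0.0012], [-0.0018, -0.0001, -0.0012]]
spin [np.float64(-0.19), np.float64(-0.19)]
```

Emit:
{"api": "play_rows", "payload": {
  "xyz": [
    [-0.002, 0, -0.001],
    [-0.002, 0, -0.001],
    [0, 0, 0],
    [0, 0, 0],
    [0, 0, 0],
    [0, 0, 0],
    [0, 0, 0],
    [0, 0, 0]
  ],
  "spin": [-0.2, -0.2, 0, 0, 0, 0, 0, 0],
  "fingers": [0, 0, -1, -1, -1, -1, -1, -1],
  "force": 60
}}

```text
t: 4.78
tcp_pos: [0.5248, 0.2026, 0.052]
orientation: [1.084, 1.293, -1.08]
force: [0.2, 0.2, -0.9]
width: 0.0081
```

```bash
python3 -c "
from h import *
plan([((.5235,.202,.25),9.8,8)])"
```

```text
t 4.78 p [0.5248 0.2026 0.052 ] yaw 9.88 F [ 0.2  0.2 -0.9] M [-0.03 -0.01 -0.01] w 0.0081
xyz [[-0.0247, -0.0002, -0.0001], [-0.0247, -0.0002, -0.0001], [-0.0247, -0.0002, -0.0001], [-0.0247, -0.0002, -0.0001], [-0.0247, -0.0002, -0.0001], [-0.0247, -0.0002, -0.0001], [-0.0247, -0.0002, -0.0001], [-0.0247, -0.0002, -0.0001]]
spin [np.float64(0.01), np.float64(0.01), np.float64(0.01), np.float64(0.01), np.float64(0.01), np.float64(0.01), np.float64(0.01), np.float64(0.01)]
```

Emit:
{"api": "play_rows", "payload": {
  "xyz": [
    [-0.01, 0, 0],
    [-0.02, 0, 0],
    [-0.025, 0, 0],
    [-0.025, 0, 0],
    [-0.025, 0, 0],
    [-0.025, 0, 0],
    [-0.025, 0, 0],
    [-0.025, 0, 0],
    [-0.02, 0, 0]
  ],
  "spin": [0, 0, 0, 0, 0, 0, 0, 0, 0],
  "fingers": [-1, -1, -1, -1, -1, -1, -1, -1, -1]
}}

```text
t: 5.9
tcp_pos: [0.5217, 0.1993, 0.259]
orientation: [1.078, 1.297, -1.087]
force: [0.8, -0.7, -3.2]
width: 0.0083
```

```bash
python3 -c "
from h import *
plan([((.5155,-.181,.25),-6,10)])"
```

```text
t 5.9 p [0.5217 0.1993 0.259 ] yaw 9.93 F [ 0.8 -0.7 -3.2] M [-0.02 -0.06 -0.05] w 0.0083
xyz [[0.0008, -0.0072, 0.0374], [0.0008, -0.0061, 0.0375], [0.0008, -0.0051, 0.0377], [0.0008, -0.004, 0.0378], [0.0008, -0.003, 0.0379], [0.0008, -0.0019, 0.038], [0.0008, -0.0009, 0.038], [0.0008, 0.0002, 0.038], [0.0008, 0.0013, 0.038], [0.0008, 0.0023, 0.038]]
spin [np.float64(1.59), np.float64(1.59), np.float64(1.59), np.float64(1.59), np.float64(1.59), np.float64(1.59), np.float64(1.59), np.float64(1.59), np.float64(1.59), np.float64(1.59)]
```

Pad in hand (about 3 N of weight). Over to the box.

Emit:
{"api": "play_rows", "payload": {
  "xyz": [
    [0.001, -0.007, 0.037],
    [0.001, -0.006, 0.0375],
    [0.001, -0.005, 0.0375],
    [0.001, -0.004, 0.038],
    [0.001, -0.003, 0.038],
    [0.001, -0.002, 0.038],
    [0.001, -0.001, 0.038],
    [0.001, 0, 0.038],
    [0.001, 0.001, 0.038],
    [0.001, 0.002, 0.025]
  ],
  "spin": [1.6, 1.6, 1.6, 1.6, 1.6, 1.6, 1.6, 1.6, 1.6, 1.6],
  "fingers": [-1, -1, -1, -1, -1, -1, -1, -1, -1, -1]
}}

```text
t: 7.15
tcp_pos: [0.5115, -0.1747, 0.2525]
orientation: [1.288, 1.167, -1.293]
force: [0.4, 0.9, -2.3]
width: 0.0086
```

```bash
python3 -c "
from h import *
plan([((.5155,-.181,.21),-6,4)])"
```

```text
t 7.15 p [ 0.5115 -0.1747  0.2525] yaw -6.16 F [ 0.4  0.9 -2.3] M [ 0.03 -0.06 -0.05] w 0.0086
xyz [[0.0106, 0.0013, 0.0015], [0.0106, 0.0013, 0.0015], [0.0106, 0.0013, 0.0015], [0.0106, 0.0013, 0.0015]]
spin [np.float64(-0.04), np.float64(-0.04), np.float64(-0.04), np.float64(-0.04)]
```

Emit:
{"api": "play_rows", "payload": {
  "xyz": [
    [0.011, 0.0012, 0.001],
    [0.011, 0.0012, 0.001],
    [0.011, 0.001, 0.001],
    [0.011, 0.001, 0.001],
    [0, 0, 0],
    [0, 0, 0]
  ],
  "spin": [0, 0, 0, 0, 0, 0],
  "fingers": [-1, -1, -1, -1, -1, -1]
}}

```text
t: 7.9
tcp_pos: [0.5151, -0.1753, 0.205]
orientation: [1.286, 1.173, -1.29]
force: [0.1, 0.2, -2.3]
width: 0.0081
```

```bash
python3 -c "
from h import *
a=robot.snapshot('side');cv2.imwrite('pics/s2f.png',a)
p=robot.state()['tcp_pos'];print(proj('side',[p]))
cv2.imwrite('pics/s2.png',cv2.convertScaleAbs(cv2.resize(a[110:260,340:520],None,fx=4,fy=4,interpolation=cv2.INTER_CUBIC),alpha=1.3))
plan([((.5155,-.181,.195),-6,2)])"
```

```text
[[437.24172806 162.95327514]]
t 7.95 p [ 0.5151 -0.1754  0.205 ] yaw -5.95 F [-0.7  0.2 -3.2] M [-0.07 -0.01 -0.03] w 0.0085
xyz [[0.005, 0.0006, 0.0028], [0.005, 0.0006, 0.0028]]
spin [np.float64(0.02), np.float64(0.02)]
```

View pics/s2.png

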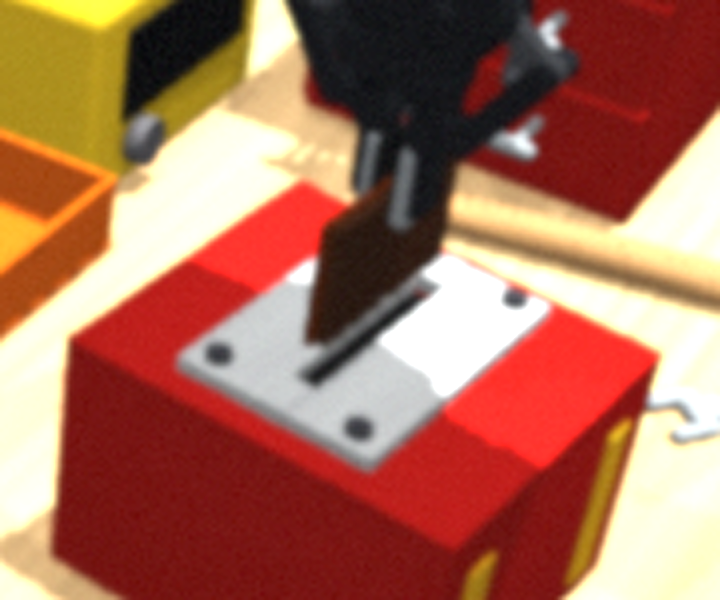

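```bash
python3 -c "
from h import *
p=robot.state()['tcp_pos'];a=np.radians(-6);ex=np.array([np.cos(a),np.sin(a),0]);ey=np.array([-np.sin(a),np.cos(a),0])
print(ray('side',[[0,0]])[0])
for x in(-.005,.005):
  for y in(-.05,.05):
    for z in(-.044,.016):
      print(x,y,z,((proj('side',[p+ex*x+ey*y+[0,0,z]])[0]-[340,110])*4+1.5).round(0))
c=np.array([.5158,-.1812,.14])
print([((proj('side',[c+ex*x+ey*y])[0]-[340,110])*4+1.5).round(0) for x in(-.0063,.0063) for y in (-.052,.052)])
print([((proj('side',[c+ex*x+ey*y])[0]-[340,110])*4+1.5).round(0) for x in(-.05,.05) for y in (-.075,.075)])
"
```

```text
[0.24613006 0.53307342 0.68728088]
-0.005 -0.05 -0.044 [445. 256.]
-0.005 -0.05 0.016 [469. 141.]
-0.005 0.05 -0.044 [319. 354.]
-0.005 0.05 0.016 [340. 235.]
0.005 -0.05 -0.044 [426. 247.]
0.005 -0.05 0.016 [449. 132.]
0.005 0.05 -0.044 [300. 344.]
0.005 0.05 0.016 [319. 225.]
[array([445., 287.]), array([317., 390.]), array([422., 275.]), array([293., 377.])]
[array([554., 305.]), array([374., 462.]), array([369., 218.]), array([179., 357.])]
```

```bash
python3 -c "
from h import *
a=cv2.imread('pics/s2f.png')
b=a[160:220,402:462]
cv2.imwrite('pics/s2z.png',cv2.convertScaleAbs(cv2.resize(b,None,fx=10,fy=10,interpolation=cv2.INTER_CUBIC),alpha=1.0))"
```

```text
(no output)
```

View pics/s2z.png

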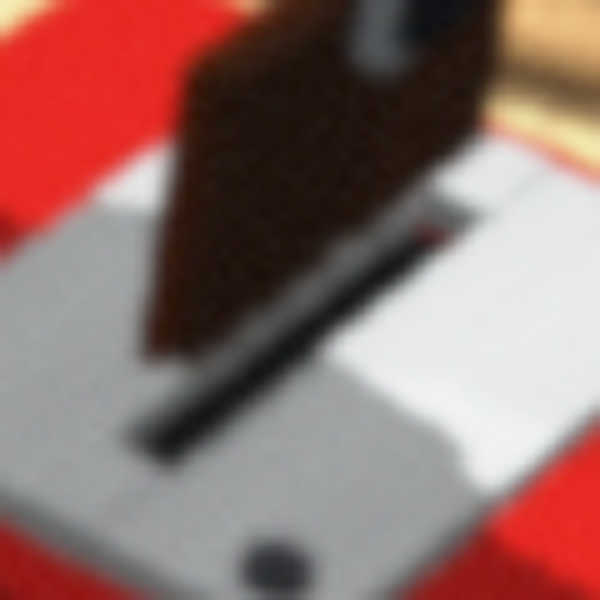

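```bash
python3 -c "
from h import *
p=robot.state()['tcp_pos'];a=np.radians(-6);ex=np.array([np.cos(a),np.sin(a),0]);ey=np.array([-np.sin(a),np.cos(a),0])
f=lambda uv,z:[((q-p)@np.c_[ex,ey]*1000).round(1) for q in onz('side',(np.array(uv)+.5)/10-.5+[402,160],z)]
print('pad',f([[145,355],[190,362],[480,132]],.161),f([[190,72]],.221))
print('slot',f([[130,437],[165,465],[480,213],[430,190]],.14))
"
```

```text
pad [array([ 4.1, 46.8]), array([-2.5, 43.1]), array([ -2. , -50.6])] [array([ 2.1, 51. ])]
slot [array([ 6.5, 42.8]), array([-2.3, 45. ]), array([ -2.3, -57.2]), array([  8.3, -56.9])]
```

Emit:
{"api": "play_rows", "payload": {
  "xyz": [
    [0.003, 0.001, 0.002],
    [0.003, 0.0005, 0.002],
    [0.003, 0, 0],
    [0, 0, 0]
  ],
  "spin": [0, 0, 0, 0],
  "fingers": [-1, -1, -1, -1]
}}

```text
t: 8.45
tcp_pos: [0.5165, -0.1801, 0.1961]
orientation: [1.287, 1.172, -1.289]
force: [0.8, 1.0, -2.6]
width: 0.0083
```

```bash
python3 -c "
from h import *
plan([((.5162,-.1796,.188),-6,2)])"
```

```text
t 8.45 p [ 0.5165 -0.1801  0.1961] yaw -5.98 F [ 0.8  1.  -2.6] M [-0.05 -0.03 -0.06] w 0.0083
xyz [[0.0041, -0.0001, -0.0002], [0.0041, -0.0001, -0.0002]]
spin [np.float64(0.01), np.float64(0.01)]
```

Emit:
{"api": "play_rows", "payload": {
  "xyz": [
    [0.004, 0, 0],
    [0.004, 0, 0],
    [0.002, 0, 0],
    [0.001, 0, 0],
    [0.001, 0, 0]
  ],
  "spin": [0, 0, 0, 0, 0],
  "fingers": [-1, -1, -1, -1, -1]
}}

```text
t: 9.07
tcp_pos: [0.5164, -0.1799, 0.1833]
orientation: [1.287, 1.172, -1.289]
force: [0.4, -0.4, -2.5]
width: 0.0085
```

Emit:
{"api": "play_rows", "payload": {
  "xyz": [
    [0.001, 0, 0],
    [0.001, 0, 0]
  ],
  "spin": [0, 0],
  "fingers": [-1, -1]
}}

```text
t: 9.32
tcp_pos: [0.5165, -0.1798, 0.1813]
orientation: [1.287, 1.171, -1.289]
force: [0.1, -0.3, -3.0]
width: 0.0086
```

Emit:
{"api": "play_rows", "payload": {
  "xyz": [
    [0.001, 0, 0],
    [0.001, 0, 0]
  ],
  "spin": [0, 0],
  "fingers": [-1, -1]
}}

```text
t: 9.57
tcp_pos: [0.5165, -0.1799, 0.1792]
orientation: [1.287, 1.171, -1.289]
force: [-0.2, -0.1, -2.0]
width: 0.0083
```

Emit:
{"api": "play_rows", "payload": {
  "xyz": [
    [0.001, 0, 0],
    [0.001, 0, 0]
  ],
  "spin": [0, 0],
  "fingers": [-1, -1]
}}

```text
t: 9.82
tcp_pos: [0.5166, -0.1799, 0.1771]
orientation: [1.287, 1.171, -1.289]
force: [0.2, -0.1, -3.3]
width: 0.0085
```

Emit:
{"api": "play_rows", "payload": {
  "xyz": [
    [0.001, 0, 0],
    [0.001, 0, 0]
  ],
  "spin": [0, 0],
  "fingers": [-1, -1]
}}

```text
t: 10.07
tcp_pos: [0.5166, -0.1799, 0.175]
orientation: [1.287, 1.171, -1.289]
force: [-0.3, -0.0, -0.1]
width: 0.0086
```

Emit:
{"api": "play_rows", "payload": {
  "xyz": [
    [0.001, 0, 0],
    [0.001, 0, 0]
  ],
  "spin": [0, 0],
  "fingers": [-1, -1]
}}

```text
t: 10.32
tcp_pos: [0.5166, -0.1798, 0.1738]
orientation: [1.287, 1.17, -1.289]
force: [-2.4, 0.5, 5.8]
width: 0.0084
```

Emit:
{"api": "play_rows", "payload": {
  "xyz": [
    [0.001, 0, 0],
    [0.001, 0, 0]
  ],
  "spin": [0, 0],
  "fingers": [-1, -1]
}}

```text
t: 10.58
tcp_pos: [0.5168, -0.1799, 0.173]
orientation: [1.287, 1.169, -1.289]
force: [-3.0, 0.4, 7.4]
width: 0.0088
```

```bash
python3 -c "
from h import *
plan([((.5165,-.18,.17),-6,2)])"
```

```text
t 10.57 p [ 0.5168 -0.1799  0.173 ] yaw -5.98 F [-3.   0.4  7.4] M [0.15 0.66 0.  ] w 0.0088
xyz [[0.0015, -0.0001, 0.0001], [0.0015, -0.0001, 0.0001]]
spin [np.float64(0.01), np.float64(0.01)]
```

Emit:
{"api": "play_rows", "payload": {
  "xyz": [
    [0.0015, -0.0004, 0],
    [0.0015, -0.0003, 0]
  ],
  "spin": [0, 0],
  "fingers": [-1, -1]
}}

```text
t: 10.82
tcp_pos: [0.5167, -0.1799, 0.172]
orientation: [1.287, 1.167, -1.288]
force: [-2.6, 0.1, 9.4]
width: 0.0086
```

Emit:
{"api": "play_rows", "payload": {
  "xyz": [
    [0.002, -0.0003, 0]
  ],
  "spin": [0],
  "fingers": [-1]
}}

```text
t: 10.95
tcp_pos: [0.5167, -0.1798, 0.1711]
orientation: [1.287, 1.166, -1.287]
force: [-3.1, 0.1, 8.8]
width: 0.0082
```

Emit:
{"api": "play_rows", "payload": {
  "xyz": [
    [0.002, -0.0004, 0],
    [0.002, -0.0002, 0],
    [0.002, -0.0002, 0]
  ],
  "spin": [0, 0, 0],
  "fingers": [-1, -1, -1]
}}

```text
t: 11.32
tcp_pos: [0.5162, -0.1798, 0.1685]
orientation: [1.287, 1.163, -1.287]
force: [-3.4, 0.7, 9.6]
width: 0.0085
```

Emit:
{"api": "play_rows", "payload": {
  "xyz": [
    [0.002, -0.0003, 0],
    [0.002, -0.0002, 0],
    [0.002, -0.0002, 0]
  ],
  "spin": [0, 0, 0],
  "fingers": [-1, -1, -1]
}}

```text
t: 11.7
tcp_pos: [0.5161, -0.1798, 0.1665]
orientation: [1.288, 1.16, -1.286]
force: [-3.4, 1.4, 12.2]
width: 0.0084
```

```bash
python3 -c "
from h import *
plan([((.5165,-.18,.16),-6,2)])
print(cv2.Rodrigues(robot.state()['orientation'])[0].round(3))
a=robot.snapshot('side');cv2.imwrite('pics/s3.png',cv2.convertScaleAbs(cv2.resize(a[110:260,340:520],None,fx=4,fy=4,interpolation=cv2.INTER_CUBIC),alpha=1.3))"
```

```text
t 11.7 p [ 0.5161 -0.1798  0.1665] yaw -6.04 F [-3.4  1.4 12.2] M [ 0.38  0.94 -0.07] w 0.0084
xyz [[0.0032, 0.0002, 0.0001], [0.0032, 0.0002, 0.0001]]
spin [np.float64(-0.02), np.float64(-0.02)]
[[-0.001  0.994 -0.105]
 [ 0.003 -0.105 -0.994]
 [-1.    -0.001 -0.003]]
```

View pics/s3.png

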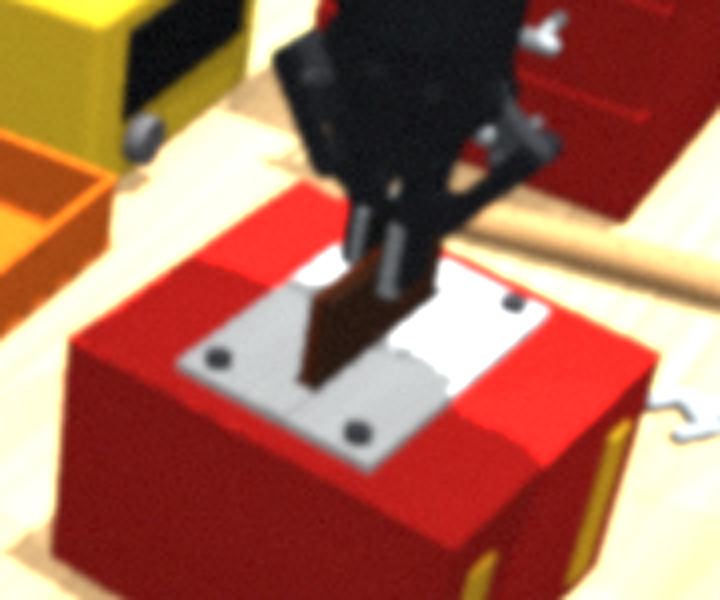

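Image: pad standing in the slot (near end at 305,383), about 17 mm in, no slip. Continue gently.

Emit:
{"api": "play_rows", "payload": {
  "xyz": [
    [0.002, -0.0002, 0],
    [0.002, -0.0002, 0],
    [0.002, 0, 0]
  ],
  "spin": [0, 0, 0],
  "fingers": [-1, -1, -1]
}}

```text
t: 12.12
tcp_pos: [0.5173, -0.18, 0.1645]
orientation: [1.289, 1.155, -1.284]
force: [-2.2, 0.6, 9.4]
width: 0.0083
```

Emit:
{"api": "play_rows", "payload": {
  "xyz": [
    [0.002, -0.0002, 0],
    [0.002, 0, 0],
    [0.002, 0, 0]
  ],
  "spin": [0, 0, 0],
  "fingers": [-1, -1, -1]
}}

```text
t: 12.5
tcp_pos: [0.5182, -0.1801, 0.162]
orientation: [1.291, 1.151, -1.283]
force: [-3.0, 1.7, 10.3]
width: 0.0085
```

```bash
python3 -c "
from h import *
plan([((.5165,-.18,.155),-6,4)])
print(cv2.Rodrigues(robot.state()['orientation'])[0].round(4))"
```

```text
t 12.5 p [ 0.5182 -0.1801  0.162 ] yaw -6.17 F [-3.   1.7 10.3] M [ 0.34  0.88 -0.09] w 0.0085
xyz [[0.0017, -0.0004, 0.0], [0.0017, -0.0004, 0.0], [0.0017, -0.0004, 0.0], [0.0017, -0.0004, 0.0]]
spin [np.float64(-0.04), np.float64(-0.04), np.float64(-0.04), np.float64(-0.04)]
[[ 6.900e-03  9.942e-01 -1.074e-01]
 [-9.000e-04 -1.074e-01 -9.942e-01]
 [-1.000e+00  7.000e-03  1.000e-04]]
```

Emit:
{"api": "play_rows", "payload": {
  "xyz": [
    [0.002, -0.0005, 0],
    [0.002, -0.0005, 0],
    [0.002, -0.0005, 0],
    [0.002, -0.0004, 0]
  ],
  "spin": [0, 0, 0, 0],
  "fingers": [-1, -1, -1, -1]
}}

```text
t: 13.0
tcp_pos: [0.5179, -0.1802, 0.1587]
orientation: [1.293, 1.145, -1.281]
force: [-2.6, 0.5, 10.6]
width: 0.0086
```

Emit:
{"api": "play_rows", "payload": {
  "xyz": [
    [0.002, -0.0005, 0],
    [0.002, -0.0004, 0],
    [0.002, -0.0004, 0],
    [0.002, -0.0003, 0]
  ],
  "spin": [0, 0, 0, 0],
  "fingers": [-1, -1, -1, -1]
}}

```text
t: 13.5
tcp_pos: [0.5178, -0.1802, 0.1552]
orientation: [1.295, 1.139, -1.279]
force: [-3.2, 1.2, 9.4]
width: 0.0085
```

```bash
python3 -c "
from h import *
plan([((.5165,-.18,.15),-6,4)])
print(cv2.Rodrigues(robot.state()['orientation'])[0].round(4)[:,0])"
```

```text
t 13.5 p [ 0.5178 -0.1802  0.1552] yaw -6.32 F [-3.2  1.2  9.4] M [ 0.26  0.75 -0.07] w 0.0085
xyz [[0.0013, -0.0004, -0.0], [0.0013, -0.0004, -0.0], [0.0013, -0.0004, -0.0], [0.0013, -0.0004, -0.0]]
spin [np.float64(-0.08), np.float64(-0.08), np.float64(-0.08), np.float64(-0.08)]
[ 0.0165 -0.0052 -0.9999]
```

Emit:
{"api": "play_rows", "payload": {
  "xyz": [
    [0.003, -0.0003, 0],
    [0.003, -0.0003, 0]
  ],
  "spin": [-0.2, -0.2],
  "fingers": [-1, -1]
}}

```text
t: 13.75
tcp_pos: [0.5178, -0.1804, 0.1513]
orientation: [1.291, 1.14, -1.274]
force: [-2.4, 1.0, 7.4]
width: 0.0084
```

Emit:
{"api": "play_rows", "payload": {
  "xyz": [
    [0.003, -0.0003, 0],
    [0.003, -0.0003, 0]
  ],
  "spin": [0, 0],
  "fingers": [-1, -1]
}}

```text
t: 14.0
tcp_pos: [0.5178, -0.1806, 0.147]
orientation: [1.292, 1.138, -1.274]
force: [-2.9, 0.1, 8.1]
width: 0.0084
```

Emit:
{"api": "play_rows", "payload": {
  "xyz": [
    [0.0025, -0.0002, 0],
    [0.002, -0.0002, 0]
  ],
  "spin": [0, 0],
  "fingers": [-1, -1]
}}

```text
t: 14.25
tcp_pos: [0.5178, -0.1807, 0.1435]
orientation: [1.293, 1.136, -1.274]
force: [-1.5, 0.8, 4.4]
width: 0.0081
```

```bash
python3 -c "
from h import *
plan([((.5165,-.18,.144),-6,4)])
print(cv2.Rodrigues(robot.state()['orientation'])[0].round(4)[:,0])"
```

```text
t 14.25 p [ 0.5178 -0.1807  0.1435] yaw -6.13 F [-1.5  0.8  4.4] M [ 0.08  0.29 -0.05] w 0.0081
xyz [[-0.0001, -0.0003, -0.0001], [-0.0001, -0.0003, -0.0001], [-0.0001, -0.0003, -0.0001], [-0.0001, -0.0003, -0.0001]]
spin [np.float64(-0.03), np.float64(-0.03), np.float64(-0.03), np.float64(-0.03)]
[ 0.0215 -0.0075 -0.9997]
```

Emit:
{"api": "play_rows", "payload": {
  "xyz": [
    [0.0015, 0, 0],
    [0, 0, 0],
    [0, 0, 0],
    [0, 0, 0],
    [0, 0, 0],
    [0, 0, 0]
  ],
  "spin": [0, 0, 0, 0, 0, 0],
  "fingers": [-1, -0.4, -0.4, -0.4, -0.4, -0.4]
}}

```text
t: 15.0
tcp_pos: [0.5187, -0.1809, 0.1414]
orientation: [1.293, 1.135, -1.273]
force: [0.0, -0.7, 0.2]
width: 0.0259
```

```bash
python3 -c "
from h import *
plan([((.5165,-.18,.144),-6,4)])
a=robot.snapshot('side');cv2.imwrite('pics/s4.png',cv2.convertScaleAbs(cv2.resize(a[110:260,340:520],None,fx=4,fy=4,interpolation=cv2.INTER_CUBIC),alpha=1.3))"
```

```text
t 15.0 p [ 0.5187 -0.1809  0.1414] yaw -6.11 F [ 0.  -0.7  0.2] M [0.02 0.1  0.03] w 0.0259
xyz [[-0.0007, -0.0006, -0.0002], [-0.0007, -0.0006, -0.0002], [-0.0007, -0.0006, -0.0002], [-0.0007, -0.0006, -0.0002]]
spin [np.float64(-0.03), np.float64(-0.03), np.float64(-0.03), np.float64(-0.03)]
```

View pics/s4.png

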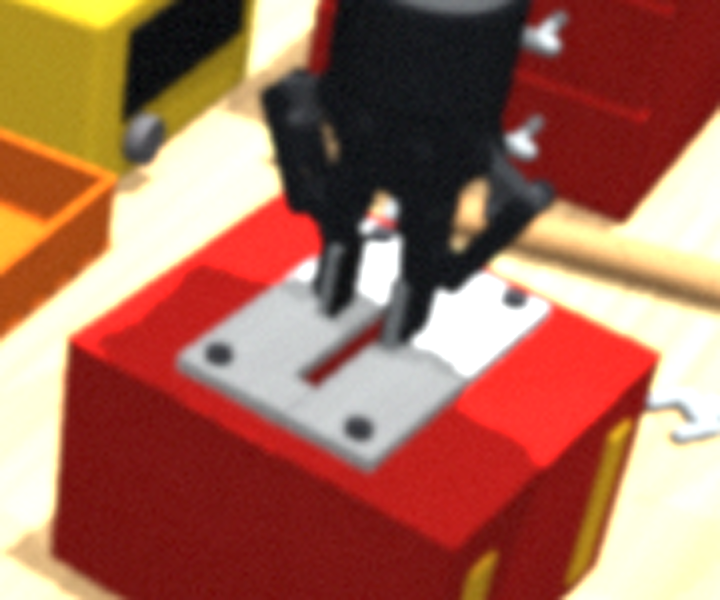

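The pad is gone from the slot at (340,355): the slot is open and the box's red interior shows through. I'll retreat upward and aside, then check from above.

Emit:
{"api": "play_rows", "payload": {
  "xyz": [
    [-0.02, 0, 0],
    [-0.04, 0, 0],
    [-0.05, 0, 0],
    [-0.04, -0.02, 0],
    [0, -0.03, 0.04],
    [0, -0.02, 0.05],
    [0, -0.01, 0.05],
    [0, 0, 0.05],
    [0, 0, 0.03],
    [0, 0, 0]
  ],
  "spin": [0, 0, 0, 0, 3, 3, 3, 3, 0, 0],
  "fingers": [-0.4, -0.4, -0.4, -0.4, -0.4, -0.4, -0.4, -0.4, -0.4, -0.4]
}}

```text
t: 16.3
tcp_pos: [0.3878, -0.3895, 0.2959]
orientation: [1.449, 1.016, -1.422]
force: [-0.1, 0.4, 0.3]
width: 0.0253
```

```bash
python3 -c "
from h import *
plan([((.4,-.4,.3),-20,1)])
a=robot.snapshot('top');b=cv2.convertScaleAbs(a[200:360,160:530],alpha=1.5);cv2.imwrite('pics/t5.png',cv2.resize(b,None,fx=2.1,fy=2.1,interpolation=cv2.INTER_CUBIC))"
```

```text
t 16.3 p [ 0.3878 -0.3895  0.2959] yaw -18.32 F [-0.1  0.4  0.3] M [ 0.01 -0.01 -0.02] w 0.0253
xyz [[-0.0037, 0.015, 0.0062]]
spin [np.float64(1.68)]
```

View pics/t5.png

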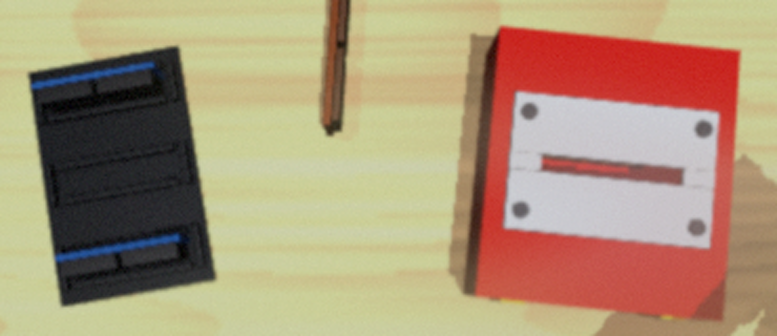

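The top view shows the rack's middle place empty and both blue pads still standing, at (95,75) and (120,250). The slot at (612,168) is open down to the inside of the box.

```bash
python3 -c "
from plant import robot
print(robot.finish_job())"
```

```text
the job is handed in; nothing more can be done
None
```

The worn pad is out of the rack's middle place and has gone through the slot into the red scrap box. I handed the job in at about 16 s of the 72 s allowed.

- **Grasp:** I gripped the pad with 60 N near its upper edge and lifted it straight out.
- **Slot:** I placed the slot from the two camera views, then felt downward in 1 mm steps. The pad went in first time, and the first contact came at the flap's depth, not at the plate top.
- **Push:** The wrist reading stayed at 12 N or less, which is about 15 N on the flap once the pad's roughly 3 N weight is added. The force eased as the flap opened. I let go with the pad's lower edge about 40 mm below the plate top.

**Last checks:**
- The wrist read about zero after release.
- The side and top pictures show the pad gone from the slot and the slot open down to the inside of the box.
- Both new pads are still standing in the rack, and the arm is clear of everything.

**Doubts:**
- I did not clearly see the pad lying on the box floor. I infer that it dropped because the slot is empty and see-through.
- The tool tilted about 1.3° during the push, with up to 3.4 N of side force on the pad.

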